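Line up the drug vials with their syringes for the pharmacist's check

TASK

The four drugs in the white rack have been drawn up into the syringes lying in the pale blue check tray. For the pharmacist's check, move the vials over to the tray so that they stand in the same order as the syringes: each vial set down gently, upright and fully down in the compartment at the tip of the syringe of its own colour. Leave the grey-capped diluent vial in the rack and the syringes where they lie.

Things in the scene. Friction and masses are not known exactly. Their poses are not given: they have to be found in the camera images.
- vial_magenta: glass vial, magenta cap, magenta band on its white label: straight body 36 mm in diameter up to 44 mm, then shoulder and neck; cap 21 mm in diameter; 63 mm tall, about 70 g. Origin: centre of its underside, z up (round: x, y mean nothing). Starts in any well of the fixed white rack: five wells 58 mm apart in a straight row, 12 mm deep, floors 8 mm above the table.
- vial_blue: glass vial, blue cap, blue band on its white label: straight body 36 mm in diameter up to 44 mm, then shoulder and neck; cap 21 mm in diameter; 63 mm tall, about 70 g. Origin: centre of its underside, z up (round: x, y mean nothing). Starts in any well of the fixed white rack: five wells 58 mm apart in a straight row, 12 mm deep, floors 8 mm above the table.
- vial_yellow: glass vial, yellow cap, yellow band on its white label: straight body 36 mm in diameter up to 44 mm, then shoulder and neck; cap 21 mm in diameter; 63 mm tall, about 70 g. Origin: centre of its underside, z up (round: x, y mean nothing). Starts in any well of the fixed white rack: five wells 58 mm apart in a straight row, 12 mm deep, floors 8 mm above the table.
- vial_green: glass vial, green cap, green band on its white label: straight body 36 mm in diameter up to 44 mm, then shoulder and neck; cap 21 mm in diameter; 63 mm tall, about 70 g. Origin: centre of its underside, z up (round: x, y mean nothing). Starts in any well of the fixed white rack: five wells 58 mm apart in a straight row, 12 mm deep, floors 8 mm above the table.
- vial_grey: the diluent vial, of the same shape and size with a dark grey cap and band; it stands in the remaining well of the white rack (302 mm long, 64 mm wide, top 20 mm above the table) and stays there. Origin: centre of its underside, z up.
- syringe_magenta: loose capped 10 ml syringe, magenta label round the barrel and magenta tip cap, lying in one of the tray's four lanes: 143 mm long, 18 mm high, flange 28 mm wide. Origin: underside, 66 mm behind the tip cap's end; x points along it to the tip, which points at its lane's vial compartment (within 6 mm and 0.06 rad).
- syringe_blue: loose capped 10 ml syringe, blue label round the barrel and blue tip cap, lying in one of the tray's four lanes: 143 mm long, 18 mm high, flange 28 mm wide. Origin: underside, 66 mm behind the tip cap's end; x points along it to the tip, which points at its lane's vial compartment (within 6 mm and 0.06 rad).
- syringe_yellow: loose capped 10 ml syringe, yellow label round the barrel and yellow tip cap, lying in one of the tray's four lanes: 143 mm long, 18 mm high, flange 28 mm wide. Origin: underside, 66 mm behind the tip cap's end; x points along it to the tip, which points at its lane's vial compartment (within 6 mm and 0.06 rad).
- syringe_green: loose capped 10 ml syringe, green label round the barrel and green tip cap, lying in one of the tray's four lanes: 143 mm long, 18 mm high, flange 28 mm wide. Origin: underside, 66 mm behind the tip cap's end; x points along it to the tip, which points at its lane's vial compartment (within 6 mm and 0.06 rad).
- tray: fixed pale blue tray, 249 x 237 mm, floor 3 mm thick. Row of four vial compartments 54 x 53 mm inside, wall tops 15 mm above the underside; before each, towards -x, a syringe lane (walls 8 to 12 mm high). Origin: underside, middle of the compartment row; compartment centres at x = 0, y = -87, -29, +29, +87 mm; x points from syringes to vials, z up.

How it is judged:
At the end, for the whole second after the job is handed in: Each coloured vial stands upright (0.12 rad) on the floor of the compartment ahead of its own colour's syringe (28 mm sideways of the syringe axis, 13 mm of the row, under 6.5 mm high), released, at rest; syringes within 15 mm and the grey-capped vial within 12 mm of where they were (y of vial_magenta in the frame of syringe_magenta between -0.028 and 0.028 m and x of vial_magenta in the frame of tray between -0.013 and 0.013 m and z of vial_magenta in the frame of tray between -0.002 and 0.0065 m and angle between each of vial_magenta, vial_blue, vial_yellow, vial_green's own z axis and vertical below 0.12 rad and linear speed of each of vial_magenta, vial_blue, vial_yellow, vial_green below 0.03 m/s and contact force between each of vial_magenta, vial_blue, vial_yellow, vial_green and the fingers below 0.2 N and distance of each of syringe_magenta, syringe_blue, syringe_yellow, syringe_green from where it was at the start of the episode below 0.015 m and y of vial_blue in the frame of syringe_blue between -0.028 and 0.028 m and x of vial_blue in the frame of tray between -0.013 and 0.013 m and z of vial_blue in the frame of tray between -0.002 and 0.0065 m and y of vial_yellow in the frame of syringe_yellow between -0.028 and 0.028 m and x of vial_yellow in the frame of tray between -0.013 and 0.013 m and z of vial_yellow in the frame of tray between -0.002 and 0.0065 m and y of vial_green in the frame of syringe_green between -0.028 and 0.028 m and x of vial_green in the frame of tray between -0.013 and 0.013 m and z of vial_green in the frame of tray between -0.002 and 0.0065 m and distance of vial_grey from where it was at the start of the episode below 0.012 m and angle between vial_grey's own z axis and vertical below 0.15 rad); the robot touches nothing.
It fails at once if a glass vial is dropped or slammed into the tray (contact of more than 40 N, or faster than 0.5 m/s within 25 mm of the tray's floor) (contact force between any of vial_magenta, vial_blue, vial_yellow, vial_green and tray above 40 N or (linear speed of vial_magenta above 0.5 m/s and z of vial_magenta in the frame of tray below 0.028 m and x of vial_magenta in the frame of tray between -0.22 and 0.05 m and y of vial_magenta in the frame of tray between -0.13 and 0.13 m) or (linear speed of vial_blue above 0.5 m/s and z of vial_blue in the frame of tray below 0.028 m and x of vial_blue in the frame of tray between -0.22 and 0.05 m and y of vial_blue in the frame of tray between -0.13 and 0.13 m) or (linear speed of vial_yellow above 0.5 m/s and z of vial_yellow in the frame of tray below 0.028 m and x of vial_yellow in the frame of tray between -0.22 and 0.05 m and y of vial_yellow in the frame of tray between -0.13 and 0.13 m) or (linear speed of vial_green above 0.5 m/s and z of vial_green in the frame of tray below 0.028 m and x of vial_green in the frame of tray between -0.22 and 0.05 m and y of vial_green in the frame of tray between -0.13 and 0.13 m)).
It fails at once if the grey-capped diluent vial is taken out of its well or knocked over (distance of vial_grey from where it was at the start of the episode above 0.015 m or angle between vial_grey's own z axis and vertical above 0.3 rad).
It fails at once if a syringe is pushed more than 20 mm from where it lay (distance of any of syringe_magenta, syringe_blue, syringe_yellow, syringe_green from where it was at the start of the episode above 0.02 m).
It also fails if it takes over 96 s, if anything falls off the work surface, if the arm or the gripper's body presses on something with over 40 N, if the wrist force passes 120 N, or if a joint passes its speed limit or range.

ROBOT

A 7-joint arm with a two-finger parallel gripper is mounted at the origin on the work surface. World frame = base frame: x ahead of the robot, y to its left, z up, the work surface at z = 0. Lengths are in m, angles in rad, forces in N, time in s.
With the tool pointing down it reaches from about 0.425 to 0.925 m from the base axis. Payload 6.8 kg.
Tool frame: the origin (TCP) lies midway between the tips of the shut fingers; the grasp point (between the pads) lies 19 mm behind it; z points along the fingers, y is the line along which they close (so a half turn about z gives the same grasp; the last joint's range is limited). The gripper opens to 85 mm and grips with 20 to 120 N. Pads are 22 mm wide; open, the fingers measure 114 mm over their backs; the gripper's body (76 mm by 85 mm) begins 54 mm behind the grasp point. The pads swing forward as they close: fully open they stand 13 mm farther back than shut.
Start: joints at [-1.419, 0.477, 0.022, 1.555, -0.011, 1.109, -0.083], TCP at [0.173, 0.652, 0.231] pointing down, gripper open.
Joint ranges: [-2.96, 2.96], [-0.34, 2.1], [-1.41, 1.46], [0.24, 2.44], [-1.37, 4.51], [0.17, 1.92], [-2.96, 2.96]. Speed limits (rad/s): [2.39, 2.39, 3.14, 3.14, 3.14, 3.14, 3.14].

INTERFACE

Orientations are given as a rotation vector (axis times angle).
In Python, from bench import status, vision, r gives the robot as it stands. The module is installed in compiled form; this text tells all that it offers.
- The arm moves only by the shell command python3 -m handwheel 'ROWS' [OPENING] [FORCE]. ROWS is JSON, a list of rows, each an object with "dp": the shift along the tool's x, y, z in m, a list of three; "delta_rot": the turn, a rotation vector about the tool's x, y, z in rad, a list of three. In form: [{"dp": [x, y, z], "delta_rot": [rx, ry, rz]}, ...]. A call has 1 to 12 rows; each row is the pose to reach, as a shift and turn from the pose commanded when the call began, along the tool's axes at that moment; what a row does not reach only later rows make up. A row lasts 1/8 s, in which the tool goes at most 62.5 mm and 10.7 degrees, less where a joint would pass 70% of its speed; a pose out of reach is approached as far as the arm can. A call with a gripper value outside its range is refused whole. OPENING is the opening, from 0 (shut) to 1 (fully open), set as the call begins (- or left out, the last holds). The fingers move at their own pace and stop on an object; FORCE is the grip in N (left out, the last holds). Time passes only in rows, so rows that repeat a pose let the fingers close. It gives the time, the measured TCP pose, the force, the opening and the grip force at its end, in the units of the state.
- status.get_obs(): the state, without advancing time (a new reading comes with each control period).
- vision.grab_frame(name): name is "scene" or "top" or "wrist"; returns a dict with "img" (480x640x3 uint8, blue, green, red), "fovy" (degrees; the focal length in pixels is half the picture's height over the tangent of half this angle, whatever the lens; pixels are square), "cx", "cy" (the principal point, pixels), "distortion" ([k1, k2, p1, p2, k3] as OpenCV has them; the pictures are not rectified), "world_from_camera" (4x4, takes a point from camera to world coordinates). Camera axes: x right, y up, looking along -z (the intrinsics and any distortion apply to the point x, -y, -z); pixel columns grow to the right and rows downward; lengths in m; the calibration is good to about 2 mm. A picture is of the moment at which its call begins. There is no depth.
- r.hand_in(): hands the job in; it is judged then, once.
The state is a dict: "clock": time; "joints": joint angles; "qvel": joint speeds; "tau": joint torques, N m; "tcp_pos": TCP position; "orientation": TCP orientation; "contact_force": force on the tool from outside, world axes, zero at the start; "moment": the same for the moment, N m; "grip_width": finger opening in m; "gripper_force": force on a finger pad.
Only numpy, scipy, OpenCV 4.12 (cv2) and the standard library are available. Lean on these libraries where they do the work, as an engineer would, in place of code of your own. Each camera call takes 0.05 s, during which the arm holds its last target. There are 200 camera calls.

## Working session

There is one attempt and no reset: what is moved stays moved. The work goes in short steps, Python scripts to look and compute and a shell command to move; the robot and the scene stay as the last step left them, time stands still between calls to the robot, and variables do not carry over. Pictures are saved under pics/ and viewed, at most 14 in all, crops included, and the job is handed in when it is done.

```bash
mkdir -p pics
cat > h.py <<'E'
import numpy as np, cv2
from bench import status, vision, r
from scipy.spatial.transform import Rotation as R
def grab(n,save=None):
    f=vision.grab_frame(n)
    if save: cv2.imwrite(save,f["img"])
    return f
def K(f):
    h=f["img"].shape[0]; fl=h/2/np.tan(np.radians(f["fovy"])/2)
    return np.array([[fl,0,f["cx"]],[0,fl,f["cy"]],[0,0,1]])
def ray(f,uv):
    p=cv2.undistortPoints(np.array(uv,float).reshape(-1,1,2),K(f),np.array(f["distortion"],float)).reshape(-1,2)
    d=np.c_[p[:,0],-p[:,1],-np.ones(len(p))]
    T=np.array(f["world_from_camera"]); return T[:3,3],d@T[:3,:3].T
def onplane(f,uv,z):
    o,d=ray(f,uv); return o+d*((z-o[2])/d[:,2])[:,None]
def tri(rays):
    A=np.zeros((3,3));b=np.zeros(3)
    for o,d in rays:
        d=d/np.linalg.norm(d);P=np.eye(3)-np.outer(d,d);A+=P;b+=P@o
    x=np.linalg.solve(A,b); return x,max(np.linalg.norm((np.eye(3)-np.outer(d,d)/(d@d))@(x-o)) for o,d in rays)
HUE={'magenta':(140,165),'blue':(105,128),'yellow':(22,34),'green':(45,80)}
def blobs(f,c,s=110,v=60,amin=15):
    hsv=cv2.cvtColor(f["img"],cv2.COLOR_BGR2HSV);lo,hi=HUE[c]
    n,l,st,ce=cv2.connectedComponentsWithStats(cv2.inRange(hsv,(lo,s,v),(hi,255,255)))
    return [(ce[i].round(1).tolist(),st[i].tolist()) for i in range(1,n) if st[i,4]>=amin]
E
python3 - <<'E'
from h import *
for n in("scene","top","wrist"):
    f=grab(n,f"pics/{n}0.png");T=np.array(f["world_from_camera"]);print(n,f["fovy"],f["distortion"],T.round(3).tolist())
    for c in HUE: print(c,blobs(f,c))
o=status.get_obs();print({k:np.round(v,3).tolist() for k,v in o.items()})
E
```

```text
scene 56.12732398846659 [0.03014744 0.         0.         0.         0.        ] [[0.201, -0.593, 0.779, 1.188], [0.979, 0.134, -0.151, -0.128], [-0.015, 0.794, 0.608, 0.588], [0.0, 0.0, 0.0, 1.0]]
magenta []
blue [([473.6, 99.7], [438, 92, 80, 17, 790]), ([411.3, 105.5], [396, 99, 31, 14, 319]), ([350.9, 110.9], [315, 103, 73, 17, 566]), ([451.7, 228.7], [447, 225, 10, 8, 65]), ([380.9, 233.3], [374, 230, 15, 8, 30]), ([366.2, 238.9], [361, 236, 12, 7, 18]), ([449.3, 245.9], [441, 241, 18, 8, 47]), ([186.4, 264.7], [181, 257, 11, 17, 135]), ([18.1, 276.1], [0, 264, 40, 23, 583]), ([184.0, 283.0], [182, 279, 5, 9, 39]), ([28.1, 295.6], [12, 291, 31, 8, 81]), ([610.9, 470.1], [571, 455, 69, 25, 1170])]
yellow [([365.3, 25.9], [339, 0, 60, 59, 2340]), ([600.7, 188.6], [556, 122, 84, 126, 8314]), ([478.2, 224.1], [473, 220, 11, 9, 70]), ([475.0, 240.9], [467, 237, 18, 7, 53]), ([245.9, 260.4], [242, 253, 9, 17, 132]), ([245.9, 278.2], [244, 275, 5, 8, 32])]
green [([424.9, 233.6], [420, 230, 11, 8, 65]), ([424.2, 251.4], [417, 249, 15, 5, 34]), ([273.7, 257.4], [270, 250, 9, 16, 119]), 
[... 1952 characters left out ...]
[491.0, 288.2], [488, 281, 7, 17, 49]), ([494.4, 298.7], [493, 295, 4, 7, 15]), ([514.0, 349.7], [490, 310, 58, 71, 1620]), ([13.6, 432.7], [5, 427, 15, 12, 55]), ([520.7, 459.0], [504, 439, 40, 41, 865])]
yellow [([624.3, 371.2], [605, 309, 35, 140, 3767])]
green [([436.2, 299.8], [429, 296, 16, 9, 96])]
{'clock': 0.15, 'joints': [-1.419, 0.478, 0.022, 1.556, -0.012, 1.109, -0.083], 'qvel': [-0.0, -0.001, 0.002, -0.002, -0.002, -0.001, -0.001], 'tau': [0.003, -59.692, 1.61, -28.149, 0.013, 0.007, 0.0], 'tcp_pos': [0.173, 0.652, 0.231], 'orientation': [-0.407, -3.115, 0.002], 'contact_force': [0.035, 0.479, -0.265], 'moment': [-0.009, 0.024, 0.003], 'gripper_force': 0.0, 'grip_width': 0.085}
```

View pics/top0.png

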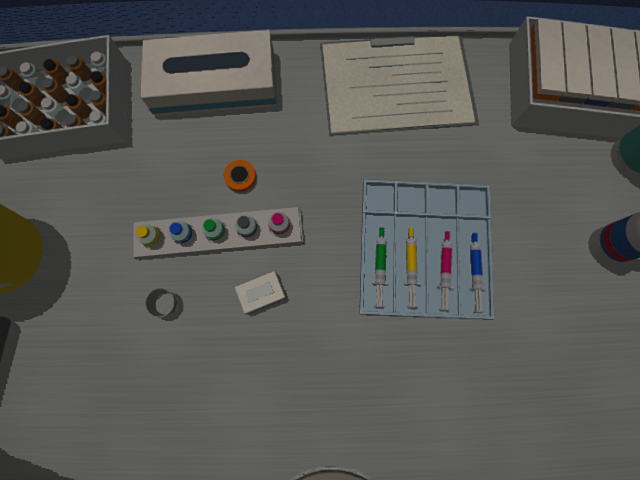

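View pics/scene0.png

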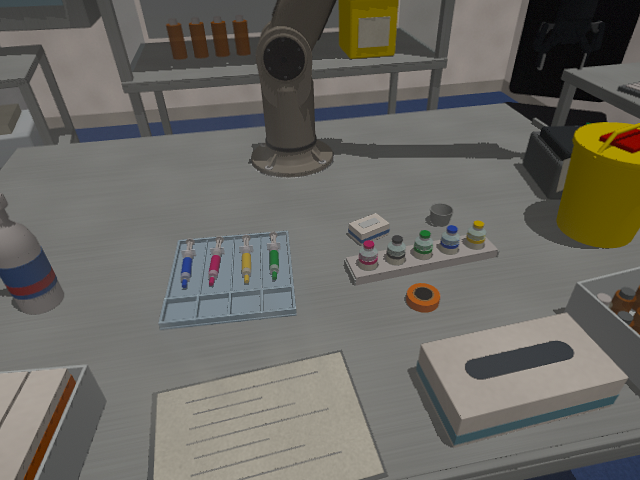

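The top view shows the rack, left to right: yellow (147,233), blue (179,230), green (213,227), grey (246,223), magenta (279,221). The tray's lanes run green, yellow, magenta, blue, with the compartments above them at row ~198. The scene view shows the same order, mirrored. Next I'll triangulate the caps and tray corners.

```bash
sed -i "s/'magenta':(140,165)/'magenta':(155,176)/" h.py
python3 - <<'E'
from h import *
t=grab("top");s=grab("scene")
def cap(f,c,box):
    b=[x for x in blobs(f,c,90,50,12) if box[0]<x[0][0]<box[2] and box[1]<x[0][1]<box[3]]
    return b
P={}
for c in HUE:
    a=cap(t,c,(130,205,310,250));b=cap(s,c,(350,215,490,248))
    a=max(a,key=lambda x:x[1][4]);b=[x for x in b if x[1][4]>40];b=min(b,key=lambda x:x[0][1])
    o1,d1=ray(t,a[0]);o2,d2=ray(s,b[0])
    print(c,a[0],b[0],*[np.round(q,4) for q in tri([(o1,d1[0]),(o2,d2[0])])], onplane(t,a[0],.066)[0].round(4))
# tray masks
for n,f,box in(("top",t,(340,160,510,330)),("scene",s,(150,220,310,335))):
    hsv=cv2.cvtColor(f["img"],cv2.COLOR_BGR2HSV);m=cv2.inRange(hsv,(92,40,60),(118,140,255))
    k=np.zeros_like(m);k[box[1]:box[3],box[0]:box[2]]=255;m&=k
    cs,_=cv2.findContours(m,cv2.RETR_EXTERNAL,cv2.CHAIN_APPROX_NONE)
    c=max(cs,key=cv2.contourArea);h=cv2.convexHull(c)
    print(n,cv2.contourArea(c),cv2.approxPolyDP(h,6,True).reshape(-1,2).tolist())
    for q in HUE: print(q,[x for x in blobs(f,q,90,50,20) if box[0]<x[0][0]<box[2] and box[1]<x[0][1]<box[3]])
y=cv2.resize(t["img"][165:245,345:505],None,fx=5,fy=5,interpolation=cv2.INTER_CUBIC)
cv2.imwrite("pics/trayz.png",cv2.convertScaleAbs(y,alpha=1.4))
E
```

```text
magenta [277.2, 218.4] [368.3, 244.0] [0.5341 0.0758 0.0685] 0.0001 [0.5348 0.076  0.066 ]
blue [175.3, 227.9] [451.8, 228.9] [0.5226 0.2496 0.0682] 0.0001 [0.5231 0.2502 0.066 ]
yellow [141.5, 231.0] [478.3, 224.0] [0.5187 0.3076 0.0685] 0.0 [0.5194 0.3086 0.066 ]
green [208.8, 224.6] [424.7, 233.7] [0.5265 0.1919 0.0687] 0.0001 [0.5273 0.1927 0.066 ]
top 16925.0 [[365, 180], [488, 187], [493, 318], [361, 313]]
magenta [([447.0, 234.9], [445, 231, 5, 9, 42]), ([446.0, 259.9], [441, 247, 11, 27, 252])]
blue [([474.3, 237.0], [472, 233, 6, 9, 50]), ([476.0, 261.8], [471, 249, 11, 27, 268])]
yellow [([410.9, 232.2], [408, 228, 6, 9, 44]), ([411.0, 256.4], [406, 244, 11, 27, 256])]
green [([381.0, 231.2], [379, 227, 5, 9, 43]), ([380.6, 256.7], [376, 244, 10, 26, 255])]
scene 740.5 [[224, 255], [246, 320], [176, 323], [164, 303], [167, 291], [203, 259]]
magenta [([214.6, 262.6], [209, 255, 11, 17, 137]), ([211.2, 280.8], [209, 277, 6, 9, 39])]
blue [([186.5, 264.8], [181, 257, 11, 18, 140]), ([184.0, 283.0], [182, 279, 5, 9, 41])]
yellow [([245.9, 260.4], [242, 253, 9, 17, 135]), ([246.0, 278.3], [244, 275, 5, 8, 35])]
green [([273.7, 257.5], [270, 250, 9, 17, 122]), ([274.1, 275.1], [272, 271, 5, 9, 38])]
```

View pics/trayz.png

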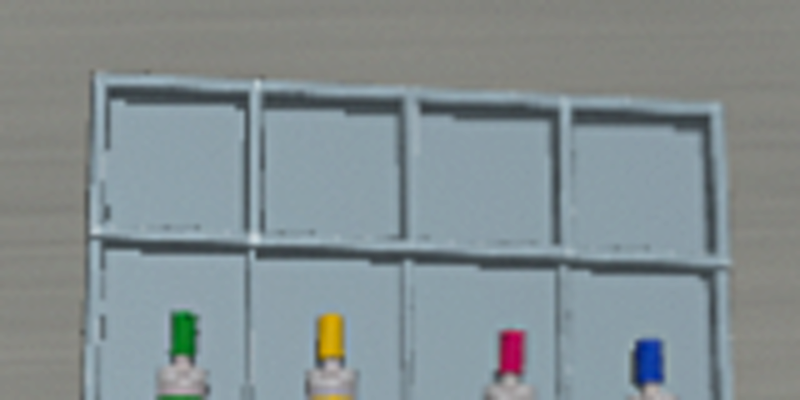

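The crop shows the compartment grid. Back-wall junctions are at zoomed (101,80), (255,88), (409,95), (564,103), (716,108), and front-wall junctions at (96,236), (254,240), (406,248), (562,257), (718,265). The tips match green, yellow, magenta, blue.

Run:
```python
from h import *
t=grab("top");s=grab("scene")
Z=np.array([[101,80],[255,88],[409,95],[564,103],[716,108],[96,236],[254,240],[406,248],[562,257],[718,265]],float)
uv=(Z+.5)/5-.5+[345,165]
p=onplane(t,uv,.015);print(p.round(4).tolist())
print([ (np.mean(p[[i,i+1,i+5,i+6]],0)).round(4).tolist() for i in range(4)])
print(np.linalg.norm(np.diff(p[:5],axis=0),axis=1).round(4),np.linalg.norm(p[:5]-p[5:],axis=1).round(4))
y=cv2.resize(s["img"][225:335,150:310],None,fx=5,fy=5,interpolation=cv2.INTER_CUBIC)
cv2.imwrite("pics/trays.png",cv2.convertScaleAbs(y,alpha=1.2))
for c in HUE:
    q=[]
    for f,b in((t,(340,160,510,330)),(s,(150,220,310,335))):
        L=sorted([x for x in blobs(f,c,90,50,20) if b[0]<x[0][0]<b[2] and b[1]<x[0][1]<b[3]],key=lambda x:x[1][4])
        q.append([x[0] for x in L])
    for i in(0,1):
        o1,d1=ray(t,q[0][i]);o2,d2=ray(s,q[1][i]);print(c,('tip','label')[i],*[np.round(v,4) for v in tri([(o1,d1[0]),(o2,d2[0])])])
Rm=R.from_rotvec(status.get_obs()['orientation']).as_matrix();print(Rm.round(3))
```

```text
[[0.6171, -0.0822, 0.015], [0.6125, -0.1395, 0.015], [0.6083, -0.197, 0.015], [0.6039, -0.2552, 0.015], [0.6006, -0.3129, 0.015], [0.5568, -0.0773, 0.015], [0.5538, -0.1352, 0.015], [0.5493, -0.191, 0.015], [0.5444, -0.2486, 0.015], [0.5398, -0.3067, 0.015]]
[[0.585, -0.1085, 0.015], [0.581, -0.1657, 0.015], [0.5765, -0.223, 0.015], [0.5722, -0.2808, 0.015]]
[0.0575 0.0577 0.0584 0.0578] [0.0604 0.0589 0.0594 0.0599 0.0611]
magenta tip [ 0.51   -0.2267  0.0129] 0.0005
magenta label [ 0.4629 -0.2192  0.0186] 0.0005
blue tip [ 0.5047 -0.2773  0.0124] 0.0005
blue label [ 0.4578 -0.2734  0.0186] 0.0004
yellow tip [ 0.5167 -0.1611  0.0126] 0.0004
yellow label [ 0.4709 -0.1573  0.0194] 0.0001
green tip [ 0.52   -0.107   0.0129] 0.0001
green label [ 0.472  -0.1025  0.018 ] 0.0004
[[-0.966  0.257 -0.   ]
 [ 0.257  0.966 -0.   ]
 [-0.    -0.    -1.   ]]
```

View pics/trays.png

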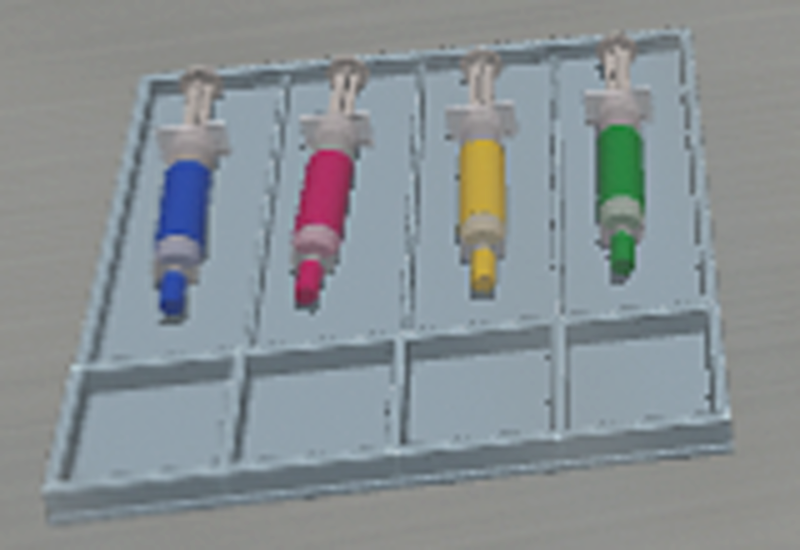

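```bash
python3 -m handwheel '[{"dp":[-0.05,-0.03,0.01],"delta_rot":[0,0,0.15]},{"dp":[-0.10,-0.06,0.02],"delta_rot":[0,0,0.3]},{"dp":[-0.15,-0.09,0.03],"delta_rot":[0,0,0.45]},{"dp":[-0.20,-0.12,0.03],"delta_rot":[0,0,0.6]},{"dp":[-0.25,-0.15,0.03],"delta_rot":[0,0,0.75]},{"dp":[-0.30,-0.18,0.03],"delta_rot":[0,0,0.9]},{"dp":[-0.35,-0.21,0.03],"delta_rot":[0,0,1.05]},{"dp":[-0.39,-0.23,0.03],"delta_rot":[0,0,1.2]},{"dp":[-0.4225,-0.2438,0.03],"delta_rot":[0,0,1.311]},{"dp":[-0.4225,-0.2438,0.03],"delta_rot":[0,0,1.311]},{"dp":[-0.4225,-0.2438,0.03],"delta_rot":[0,0,1.311]},{"dp":[-0.4225,-0.2438,0.03],"delta_rot":[0,0,1.311]}]' 0.7 40
cat > w.py <<'E'
from h import *
w=grab("wrist","pics/wrist1.png");t=grab("top")
for c in HUE: print(c,[ (b[0],b[1][2:],onplane(w,b[0],.0685)[0].round(4).tolist()) for b in blobs(w,c,90,50,60)][:5])
# front-wall junctions scene/top
s=grab("scene")
a=(np.array([[254,240],[406,248],[562,257]])+.5)/5-.5+[345,165]
b=(np.array([[559,319],[401,336],[240,354]])+.5)/5-.5+[150,225]
o1,d1=ray(t,a);o2,d2=ray(s,b)
for i in range(3): print(*[np.round(v,4) for v in tri([(o1,d1[i]),(o2,d2[i])])])
o=status.get_obs();print(o['joints'].round(3) if hasattr(o['joints'],'round') else o['joints'],R.from_rotvec(o['orientation']).as_matrix().round(3))
E
python3 w.py
```

```text
clock: 1.85
tcp_pos: [0.518, 0.3096, 0.2012]
orientation: [-2.217, -2.224, 0.0]
contact_force: [-0.5, -0.4, 0.0]
grip_width: 0.06
gripper_force: 0.0
magenta [([336.6, 408.2], [33, 20, 188], [0.5297, 0.1175, 0.0685])]
blue [([328.3, 259.7], [40, 23, 171], [0.5204, 0.2759, 0.0685]), ([329.2, 287.5], [25, 24, 467], [0.5214, 0.2502, 0.0685]), ([257.8, 375.8], [17, 33, 106], [0.4547, 0.1566, 0.0685])]
yellow [([324.8, 222.6], [26, 26, 369], [0.5174, 0.308, 0.0685])]
green [([336.4, 310.7], [27, 10, 71], [0.5279, 0.2275, 0.0685]), ([333.2, 344.8], [23, 22, 391], [0.5255, 0.192, 0.0685])]
[ 0.554  -0.1347  0.0143] 0.0006
[ 0.5497 -0.1919  0.0134] 0.0004
[ 0.5451 -0.2501  0.0121] 0.0006
[-0.961  0.41   0.42   1.786 -0.197  0.986 -0.46 ] [[-0.002  1.    -0.   ]
 [ 1.     0.002  0.   ]
 [ 0.    -0.    -1.   ]]
```

View pics/wrist1.png

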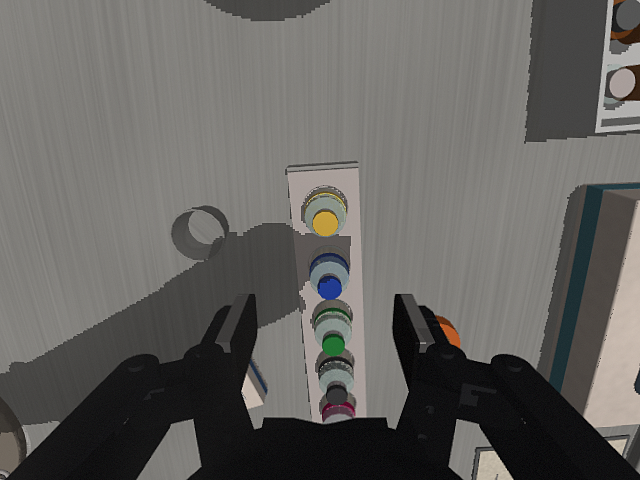

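The wrist view shows the yellow cap at (325,223), centred between the fingers, with the rack row running down column ~330. Next: descend and grip.

```bash
python3 -m handwheel '[{"dp":[-0.002,0,0.03],"delta_rot":[0,0,0]},{"dp":[-0.002,0,0.06],"delta_rot":[0,0,0]},{"dp":[-0.002,0,0.09],"delta_rot":[0,0,0]},{"dp":[-0.002,0,0.12],"delta_rot":[0,0,0]},{"dp":[-0.002,0,0.145],"delta_rot":[0,0,0]},{"dp":[-0.002,0,0.16],"delta_rot":[0,0,0]},{"dp":[-0.002,0,0.17],"delta_rot":[0,0,0]},{"dp":[-0.002,0,0.173],"delta_rot":[0,0,0]},{"dp":[-0.002,0,0.173],"delta_rot":[0,0,0]},{"dp":[-0.002,0,0.173],"delta_rot":[0,0,0]}]'
python3 -m handwheel '[{"dp":[0,0,0],"delta_rot":[0,0,0]},{"dp":[0,0,0],"delta_rot":[0,0,0]},{"dp":[0,0,0],"delta_rot":[0,0,0]},{"dp":[0,0,0],"delta_rot":[0,0,0]},{"dp":[0,0,0],"delta_rot":[0,0,0]},{"dp":[0,0,0],"delta_rot":[0,0,0]}]' 0 30
```

```text
clock: 3.25
tcp_pos: [0.5195, 0.3065, 0.029]
orientation: [2.221, 2.221, 0.002]
contact_force: [-0.2, 0.2, 0.1]
grip_width: 0.0599
gripper_force: 0.0
clock: 4.0
tcp_pos: [0.5193, 0.3064, 0.0289]
orientation: [-2.221, -2.221, -0.001]
contact_force: [-1.8, -0.8, 6.4]
grip_width: 0.0355
gripper_force: 29.8
```

```bash
python3 -m handwheel '[{"dp":[0,0,-0.005],"delta_rot":[0,0,0]},{"dp":[0,0,-0.02],"delta_rot":[0,0,0]},{"dp":[0,0,-0.04],"delta_rot":[0,0,0]},{"dp":[0,0,-0.065],"delta_rot":[0,0,0]},{"dp":[0,0,-0.09],"delta_rot":[0,0,0]},{"dp":[0,0,-0.11],"delta_rot":[0,0,0]},{"dp":[0,0,-0.12],"delta_rot":[0,0,0]},{"dp":[0,0,-0.12],"delta_rot":[0,0,0]}]'
python3 -m handwheel '[{"dp":[-0.015,0,0],"delta_rot":[0,0,0]},{"dp":[-0.05,0.005,0],"delta_rot":[0,0,0]},{"dp":[-0.10,0.01,0],"delta_rot":[0,0,0]},{"dp":[-0.15,0.02,0],"delta_rot":[0,0,0]},{"dp":[-0.20,0.03,0],"delta_rot":[0,0,0]},{"dp":[-0.25,0.035,0],"delta_rot":[0,0,0]},{"dp":[-0.30,0.04,0],"delta_rot":[0,0,0]},{"dp":[-0.35,0.045,0],"delta_rot":[0,0,0]},{"dp":[-0.40,0.05,0],"delta_rot":[0,0,0]},{"dp":[-0.44,0.057,0],"delta_rot":[0,0,0]},{"dp":[-0.465,0.061,0],"delta_rot":[0,0,0]},{"dp":[-0.472,0.062,0],"delta_rot":[0,0,0]}]'
python3 -m handwheel '[{"dp":[0,0,0],"delta_rot":[0,0,0]},{"dp":[0,0,0],"delta_rot":[0,0,0]}]'
```

```text
clock: 5.0
tcp_pos: [0.5195, 0.3065, 0.1494]
orientation: [2.221, 2.221, 0.003]
contact_force: [0.3, -0.1, -0.4]
grip_width: 0.035
gripper_force: 30.0
clock: 6.5
tcp_pos: [0.5796, -0.1688, 0.1475]
orientation: [-2.226, -2.216, 0.003]
contact_force: [0.3, 0.3, 0.3]
grip_width: 0.035
gripper_force: 30.0
clock: 6.75
tcp_pos: [0.5809, -0.1641, 0.1479]
orientation: [-2.218, -2.223, -0.0]
contact_force: [-0.0, 0.2, -0.7]
grip_width: 0.035
gripper_force: 30.0
```

```bash
python3 -m handwheel '[{"dp":[-0.001,0,0.01],"delta_rot":[0,0,0]},{"dp":[-0.001,0,0.03],"delta_rot":[0,0,0]},{"dp":[-0.001,0,0.055],"delta_rot":[0,0,0]},{"dp":[-0.001,0,0.08],"delta_rot":[0,0,0]},{"dp":[-0.001,0,0.095],"delta_rot":[0,0,0]},{"dp":[-0.001,0,0.105],"delta_rot":[0,0,0]},{"dp":[-0.001,0,0.111],"delta_rot":[0,0,0]},{"dp":[-0.001,0,0.114],"delta_rot":[0,0,0]},{"dp":[-0.001,0,0.116],"delta_rot":[0,0,0]},{"dp":[-0.001,0,0.116],"delta_rot":[0,0,0]},{"dp":[-0.001,0,0.116],"delta_rot":[0,0,0]}]'
python3 - <<'E'
from h import *
t=grab("top");s=grab("scene")
o1,d1=ray(t,[0,0])
for f,b in((t,(370,150,440,225)),(s,(150,230,310,330))):
    print([x for x in blobs(f,'yellow',90,50,12) if b[0]<x[0][0]<b[2] and b[1]<x[0][1]<b[3]])
cv2.imwrite("pics/s2.png",cv2.resize(s["img"][150:350,150:350],None,fx=3,fy=3))
E
```

```text
clock: 8.12
tcp_pos: [0.5813, -0.1668, 0.0326]
orientation: [2.221, 2.221, 0.001]
contact_force: [0.2, -0.1, -1.5]
grip_width: 0.0348
gripper_force: 30.0
[]
[([249.1, 260.9], [248, 253, 3, 16, 38]), ([252.0, 293.0], [250, 288, 5, 10, 20])]
```

View pics/s2.png

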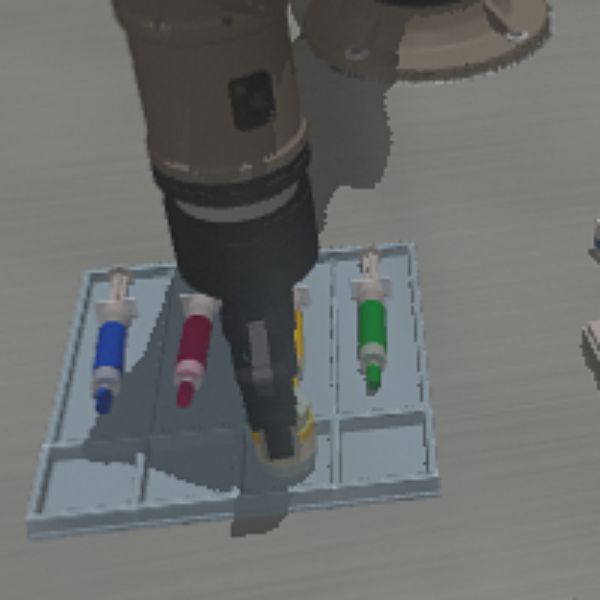

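The vial is held upright over the second compartment, base at crop (287,468), clear of the walls. I'll lower it the last few millimetres and watch the force.

```bash
python3 -m handwheel '[{"dp":[0,0,0.002],"delta_rot":[0,0,0]},{"dp":[0,0,0.004],"delta_rot":[0,0,0]},{"dp":[0,0,0.006],"delta_rot":[0,0,0]},{"dp":[0,0,0.007],"delta_rot":[0,0,0]},{"dp":[0,0,0.008],"delta_rot":[0,0,0]},{"dp":[0,0,0.008],"delta_rot":[0,0,0]}]'
python3 -m handwheel '[{"dp":[0,0,0.001],"delta_rot":[0,0,0]},{"dp":[0,0,0.001],"delta_rot":[0,0,0]}]'
```

```text
clock: 8.98
tcp_pos: [0.581, -0.1668, 0.0242]
orientation: [-2.221, -2.221, 0.0]
contact_force: [0.1, 0.2, -0.7]
grip_width: 0.0351
gripper_force: 30.0
clock: 9.22
tcp_pos: [0.5812, -0.1668, 0.0239]
orientation: [2.222, 2.221, 0.001]
contact_force: [-2.5, 0.8, 5.4]
grip_width: 0.0349
gripper_force: 30.6
```

```bash
python3 -m handwheel '[{"dp":[0,0,0],"delta_rot":[0,0,0]},{"dp":[0,0,0],"delta_rot":[0,0,0]},{"dp":[0,0,0],"delta_rot":[0,0,0]},{"dp":[0,0,0],"delta_rot":[0,0,0]},{"dp":[0,0,-0.01],"delta_rot":[0,0,0]},{"dp":[0,0,-0.03],"delta_rot":[0,0,0]},{"dp":[0,0,-0.06],"delta_rot":[0,0,0]},{"dp":[0,0,-0.09],"delta_rot":[0,0,0]},{"dp":[0,0,-0.115],"delta_rot":[0,0,0]},{"dp":[0,0,-0.125],"delta_rot":[0,0,0]}]' 0.7
python3 -m handwheel '[{"dp":[0.03,0,0],"delta_rot":[0,0,0]},{"dp":[0.08,-0.01,0],"delta_rot":[0,0,0]},{"dp":[0.13,-0.02,0],"delta_rot":[0,0,0]},{"dp":[0.18,-0.03,0],"delta_rot":[0,0,0]},{"dp":[0.23,-0.04,0],"delta_rot":[0,0,0]},{"dp":[0.28,-0.05,0],"delta_rot":[0,0,0]},{"dp":[0.33,-0.055,0],"delta_rot":[0,0,0]},{"dp":[0.38,-0.059,0],"delta_rot":[0,0,0]},{"dp":[0.41,-0.059,0],"delta_rot":[0,0,0]},{"dp":[0.4165,-0.059,0],"delta_rot":[0,0,0]},{"dp":[0.4165,-0.059,0],"delta_rot":[0,0,0]},{"dp":[0.4165,-0.059,0],"delta_rot":[0,0,0]}]'
python3 - <<'E'
from h import *
t=grab("top");s=grab("scene");w=grab("wrist")
q=[]
for f,b in((t,(370,150,440,222)),(s,(150,230,310,330))):
    L=[x for x in blobs(f,'yellow',90,50,12) if b[0]<x[0][0]<b[2] and b[1]<x[0][1]<b[3]];print(L)
cv2.imwrite("pics/s3.png",np.hstack([cv2.resize(s["img"][225:335,150:310],(400,275)),cv2.resize(t["img"][165:275,345:505],(400,275))]))
print([(b[0],b[1][2:],onplane(w,b[0],.0685)[0].round(4).tolist()) for b in blobs(w,'blue',90,50,60)])
E
```

```text
clock: 10.48
tcp_pos: [0.5821, -0.1672, 0.1511]
orientation: [2.22, 2.219, 0.004]
contact_force: [0.0, -0.3, -0.1]
grip_width: 0.0595
gripper_force: 0.0
clock: 11.98
tcp_pos: [0.5224, 0.2476, 0.1483]
orientation: [2.224, 2.218, -0.001]
contact_force: [0.2, 0.0, 0.7]
grip_width: 0.06
gripper_force: 0.0
[([416.5, 189.2], [411, 184, 12, 12, 116]), ([409.1, 200.2], [403, 189, 18, 17, 77])]
[([245.9, 260.4], [242, 253, 9, 17, 135]), ([242.4, 280.3], [236, 275, 13, 12, 110]), ([245.4, 299.6], [235, 293, 20, 10, 63])]
[([326.1, 209.4], [51, 27, 240], [0.5227, 0.2714, 0.0685]), ([323.9, 240.6], [32, 32, 787], [0.5213, 0.2502, 0.0685]), ([190.2, 326.9], [47, 20, 167], [0.4241, 0.1837, 0.0685])]
```

View pics/s3.png

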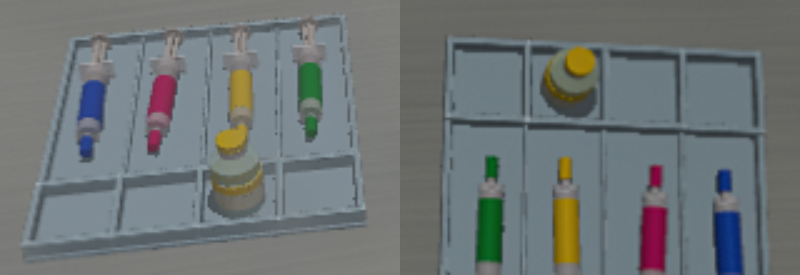

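Yellow stands upright in the second compartment, clear of the walls, with the syringes undisturbed (left crop (237,178), right crop (572,80)). Blue is next.

```bash
python3 -m handwheel '[{"dp":[0.002,0,0.03],"delta_rot":[0,0,0]},{"dp":[0.002,0,0.06],"delta_rot":[0,0,0]},{"dp":[0.002,0,0.085],"delta_rot":[0,0,0]},{"dp":[0.002,0,0.105],"delta_rot":[0,0,0]},{"dp":[0.002,0,0.116],"delta_rot":[0,0,0]},{"dp":[0.002,0,0.12],"delta_rot":[0,0,0]},{"dp":[0.002,0,0.12],"delta_rot":[0,0,0]},{"dp":[0.002,0,0.12],"delta_rot":[0,0,0]}]'
python3 -m handwheel '[{"dp":[0,0,0],"delta_rot":[0,0,0]},{"dp":[0,0,0],"delta_rot":[0,0,0]},{"dp":[0,0,0],"delta_rot":[0,0,0]},{"dp":[0,0,0],"delta_rot":[0,0,0]},{"dp":[0,0,0],"delta_rot":[0,0,0]},{"dp":[0,0,0],"delta_rot":[0,0,0]}]' 0 30
```

```text
clock: 13.12
tcp_pos: [0.5226, 0.252, 0.029]
orientation: [2.221, 2.221, 0.002]
contact_force: [-0.1, 0.2, 0.4]
grip_width: 0.0598
gripper_force: 0.0
clock: 13.88
tcp_pos: [0.5223, 0.252, 0.0289]
orientation: [-2.221, -2.221, -0.001]
contact_force: [-1.6, -0.5, 6.0]
grip_width: 0.035
gripper_force: 29.8
```

```bash
python3 -m handwheel '[{"dp":[0,0,-0.005],"delta_rot":[0,0,0]},{"dp":[0,0,-0.02],"delta_rot":[0,0,0]},{"dp":[0,0,-0.04],"delta_rot":[0,0,0]},{"dp":[0,0,-0.065],"delta_rot":[0,0,0]},{"dp":[0,0,-0.09],"delta_rot":[0,0,0]},{"dp":[0,0,-0.11],"delta_rot":[0,0,0]},{"dp":[0,0,-0.12],"delta_rot":[0,0,0]},{"dp":[0,0,-0.12],"delta_rot":[0,0,0]}]'
python3 -m handwheel '[{"dp":[-0.02,0,0],"delta_rot":[0,0,0]},{"dp":[-0.065,0.005,0],"delta_rot":[0,0,0]},{"dp":[-0.115,0.01,0],"delta_rot":[0,0,0]},{"dp":[-0.17,0.015,0],"delta_rot":[0,0,0]},{"dp":[-0.225,0.02,0],"delta_rot":[0,0,0]},{"dp":[-0.28,0.025,0],"delta_rot":[0,0,0]},{"dp":[-0.335,0.03,0],"delta_rot":[0,0,0]},{"dp":[-0.39,0.035,0],"delta_rot":[0,0,0]},{"dp":[-0.445,0.04,0],"delta_rot":[0,0,0]},{"dp":[-0.495,0.045,0],"delta_rot":[0,0,0]},{"dp":[-0.522,0.049,0],"delta_rot":[0,0,0]},{"dp":[-0.531,0.05,0],"delta_rot":[0,0,0]}]'
python3 -m handwheel '[{"dp":[0,0,0],"delta_rot":[0,0,0]},{"dp":[0,0,0.02],"delta_rot":[0,0,0]},{"dp":[0,0,0.045],"delta_rot":[0,0,0]},{"dp":[0,0,0.07],"delta_rot":[0,0,0]},{"dp":[0,0,0.09],"delta_rot":[0,0,0]},{"dp":[0,0,0.1],"delta_rot":[0,0,0]},{"dp":[0,0,0.107],"delta_rot":[0,0,0]},{"dp":[0,0,0.11],"delta_rot":[0,0,0]},{"dp":[0,0,0.11],"delta_rot":[0,0,0]}]'
```

```text
clock: 14.88
tcp_pos: [0.5225, 0.252, 0.1493]
orientation: [2.221, 2.221, 0.003]
contact_force: [0.0, 0.5, -1.5]
grip_width: 0.035
gripper_force: 30.1
clock: 16.38
tcp_pos: [0.5699, -0.2825, 0.1474]
orientation: [-2.226, -2.216, 0.003]
contact_force: [-0.4, 0.5, -0.3]
grip_width: 0.0349
gripper_force: 30.1
clock: 17.5
tcp_pos: [0.5723, -0.2795, 0.0386]
orientation: [2.221, 2.221, 0.001]
contact_force: [0.0, 0.2, -0.4]
grip_width: 0.0348
gripper_force: 30.1
```

```bash
python3 -m handwheel '[{"dp":[0,0,0.003],"delta_rot":[0,0,0]},{"dp":[0,0,0.006],"delta_rot":[0,0,0]},{"dp":[0,0,0.009],"delta_rot":[0,0,0]},{"dp":[0,0,0.011],"delta_rot":[0,0,0]},{"dp":[0,0,0.013],"delta_rot":[0,0,0]},{"dp":[0,0,0.014],"delta_rot":[0,0,0]},{"dp":[0,0,0.015],"delta_rot":[0,0,0]},{"dp":[0,0,0.015],"delta_rot":[0,0,0]}]'
```

```text
clock: 18.5
tcp_pos: [0.572, -0.2794, 0.024]
orientation: [-2.222, -2.221, -0.001]
contact_force: [-1.6, 1.3, 5.5]
grip_width: 0.035
gripper_force: 30.7
```

```bash
python3 -m handwheel '[{"dp":[0,0,0],"delta_rot":[0,0,0]},{"dp":[0,0,0],"delta_rot":[0,0,0]},{"dp":[0,0,0],"delta_rot":[0,0,0]},{"dp":[0,0,0],"delta_rot":[0,0,0]},{"dp":[0,0,-0.01],"delta_rot":[0,0,0]},{"dp":[0,0,-0.03],"delta_rot":[0,0,0]},{"dp":[0,0,-0.06],"delta_rot":[0,0,0]},{"dp":[0,0,-0.09],"delta_rot":[0,0,0]},{"dp":[0,0,-0.115],"delta_rot":[0,0,0]},{"dp":[0,0,-0.125],"delta_rot":[0,0,0]}]' 0.7
python3 -m handwheel '[{"dp":[0.03,0,0],"delta_rot":[0,0,0]},{"dp":[0.08,-0.01,0],"delta_rot":[0,0,0]},{"dp":[0.13,-0.015,0],"delta_rot":[0,0,0]},{"dp":[0.185,-0.02,0],"delta_rot":[0,0,0]},{"dp":[0.24,-0.025,0],"delta_rot":[0,0,0]},{"dp":[0.295,-0.03,0],"delta_rot":[0,0,0]},{"dp":[0.35,-0.035,0],"delta_rot":[0,0,0]},{"dp":[0.405,-0.04,0],"delta_rot":[0,0,0]},{"dp":[0.45,-0.044,0],"delta_rot":[0,0,0]},{"dp":[0.4715,-0.046,0],"delta_rot":[0,0,0]},{"dp":[0.4715,-0.046,0],"delta_rot":[0,0,0]},{"dp":[0.4715,-0.046,0],"delta_rot":[0,0,0]}]'
python3 - <<'E'
from h import *
t=grab("top");s=grab("scene");w=grab("wrist")
cv2.imwrite("pics/s4.png",np.hstack([cv2.resize(s["img"][225:335,150:310],(400,275)),cv2.resize(t["img"][165:275,345:505],(400,275))]))
print([(b[0],b[1][2:],onplane(w,b[0],.0685)[0].round(4).tolist()) for b in blobs(w,'green',90,50,60)],np.round(status.get_obs()['tcp_pos'],4))
E
```

```text
clock: 19.75
tcp_pos: [0.573, -0.28, 0.1512]
orientation: [2.219, 2.219, 0.003]
contact_force: [0.1, -0.6, 0.3]
grip_width: 0.0597
gripper_force: 0.0
clock: 21.25
tcp_pos: [0.5264, 0.1897, 0.1483]
orientation: [2.224, 2.218, -0.001]
contact_force: [0.2, 0.1, -0.1]
grip_width: 0.0598
gripper_force: 0.0
[([331.6, 207.2], [37, 25, 102], [0.5304, 0.2145, 0.0685]), ([323.8, 240.2], [31, 31, 764], [0.5253, 0.1921, 0.0685])] [0.5265 0.1901 0.1484]
```

View pics/s4.png

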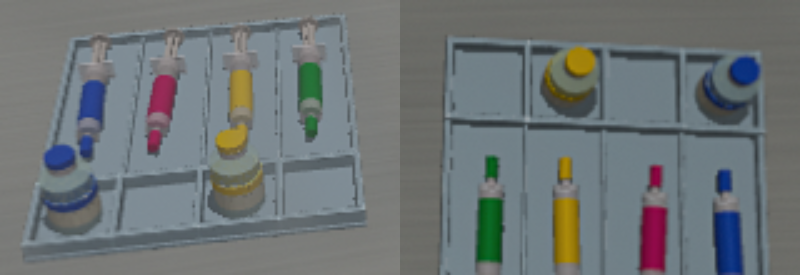

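Blue stands upright in the fourth compartment (left crop (70,190), right crop (728,90)). Green is next, with its cap 2 mm or less from the TCP line.

```bash
python3 -m handwheel '[{"dp":[0,0,0.03],"delta_rot":[0,0,0]},{"dp":[0,0,0.06],"delta_rot":[0,0,0]},{"dp":[0,0,0.085],"delta_rot":[0,0,0]},{"dp":[0,0,0.105],"delta_rot":[0,0,0]},{"dp":[0,0,0.116],"delta_rot":[0,0,0]},{"dp":[0,0,0.12],"delta_rot":[0,0,0]},{"dp":[0,0,0.12],"delta_rot":[0,0,0]},{"dp":[0,0,0.12],"delta_rot":[0,0,0]}]'
python3 -m handwheel '[{"dp":[0,0,0],"delta_rot":[0,0,0]},{"dp":[0,0,0],"delta_rot":[0,0,0]},{"dp":[0,0,0],"delta_rot":[0,0,0]},{"dp":[0,0,0],"delta_rot":[0,0,0]},{"dp":[0,0,0],"delta_rot":[0,0,0]},{"dp":[0,0,0],"delta_rot":[0,0,0]}]' 0 30
python3 -m handwheel '[{"dp":[0,0,-0.005],"delta_rot":[0,0,0]},{"dp":[0,0,-0.02],"delta_rot":[0,0,0]},{"dp":[0,0,-0.04],"delta_rot":[0,0,0]},{"dp":[0,0,-0.065],"delta_rot":[0,0,0]},{"dp":[0,0,-0.09],"delta_rot":[0,0,0]},{"dp":[0,0,-0.11],"delta_rot":[0,0,0]},{"dp":[0,0,-0.12],"delta_rot":[0,0,0]},{"dp":[0,0,-0.12],"delta_rot":[0,0,0]}]'
```

```text
clock: 22.4
tcp_pos: [0.5266, 0.1924, 0.029]
orientation: [2.221, 2.221, 0.002]
contact_force: [0.5, -0.3, -1.0]
grip_width: 0.06
gripper_force: 0.0
clock: 23.15
tcp_pos: [0.5263, 0.1924, 0.0289]
orientation: [-2.221, -2.221, -0.001]
contact_force: [-1.6, -0.6, 6.6]
grip_width: 0.0351
gripper_force: 29.7
clock: 24.15
tcp_pos: [0.5264, 0.1924, 0.1491]
orientation: [2.221, 2.221, 0.002]
contact_force: [-0.5, -0.4, -1.9]
grip_width: 0.0349
gripper_force: 30.0
```

```bash
python3 -m handwheel '[{"dp":[-0.015,0,0],"delta_rot":[0,0,0]},{"dp":[-0.045,0.005,0],"delta_rot":[0,0,0]},{"dp":[-0.08,0.013,0],"delta_rot":[0,0,0]},{"dp":[-0.12,0.022,0],"delta_rot":[0,0,0]},{"dp":[-0.16,0.03,0],"delta_rot":[0,0,0]},{"dp":[-0.20,0.04,0],"delta_rot":[0,0,0]},{"dp":[-0.24,0.048,0],"delta_rot":[0,0,0]},{"dp":[-0.275,0.054,0],"delta_rot":[0,0,0]},{"dp":[-0.295,0.057,0],"delta_rot":[0,0,0]},{"dp":[-0.301,0.0585,0],"delta_rot":[0,0,0]},{"dp":[-0.301,0.0585,0],"delta_rot":[0,0,0]}]'
python3 -m handwheel '[{"dp":[0,0,0],"delta_rot":[0,0,0]},{"dp":[0,0,0.02],"delta_rot":[0,0,0]},{"dp":[0,0,0.045],"delta_rot":[0,0,0]},{"dp":[0,0,0.07],"delta_rot":[0,0,0]},{"dp":[0,0,0.09],"delta_rot":[0,0,0]},{"dp":[0,0,0.1],"delta_rot":[0,0,0]},{"dp":[0,0,0.107],"delta_rot":[0,0,0]},{"dp":[0,0,0.11],"delta_rot":[0,0,0]},{"dp":[0,0,0.11],"delta_rot":[0,0,0]}]'
python3 -m handwheel '[{"dp":[0,0,0.003],"delta_rot":[0,0,0]},{"dp":[0,0,0.006],"delta_rot":[0,0,0]},{"dp":[0,0,0.009],"delta_rot":[0,0,0]},{"dp":[0,0,0.011],"delta_rot":[0,0,0]},{"dp":[0,0,0.013],"delta_rot":[0,0,0]},{"dp":[0,0,0.014],"delta_rot":[0,0,0]},{"dp":[0,0,0.015],"delta_rot":[0,0,0]},{"dp":[0,0,0.015],"delta_rot":[0,0,0]}]'
```

```text
clock: 25.52
tcp_pos: [0.5844, -0.108, 0.1479]
orientation: [-2.22, -2.221, 0.0]
contact_force: [-0.2, 0.7, 0.4]
grip_width: 0.035
gripper_force: 30.0
clock: 26.65
tcp_pos: [0.5848, -0.1089, 0.0386]
orientation: [2.221, 2.221, 0.001]
contact_force: [-0.3, 0.2, -0.4]
grip_width: 0.0354
gripper_force: 30.0
clock: 27.65
tcp_pos: [0.5845, -0.1088, 0.0239]
orientation: [-2.221, -2.221, -0.0]
contact_force: [-2.6, 1.2, 6.0]
grip_width: 0.0353
gripper_force: 30.7
```

```bash
python3 -m handwheel '[{"dp":[0,0,0],"delta_rot":[0,0,0]},{"dp":[0,0,0],"delta_rot":[0,0,0]},{"dp":[0,0,0],"delta_rot":[0,0,0]},{"dp":[0,0,0],"delta_rot":[0,0,0]},{"dp":[0,0,-0.01],"delta_rot":[0,0,0]},{"dp":[0,0,-0.03],"delta_rot":[0,0,0]},{"dp":[0,0,-0.06],"delta_rot":[0,0,0]},{"dp":[0,0,-0.09],"delta_rot":[0,0,0]},{"dp":[0,0,-0.115],"delta_rot":[0,0,0]},{"dp":[0,0,-0.125],"delta_rot":[0,0,0]}]' 0.7
python3 -m handwheel '[{"dp":[0.02,0,0],"delta_rot":[0,0,0]},{"dp":[0.05,-0.01,0],"delta_rot":[0,0,0]},{"dp":[0.085,-0.02,0],"delta_rot":[0,0,0]},{"dp":[0.12,-0.03,0],"delta_rot":[0,0,0]},{"dp":[0.155,-0.04,0],"delta_rot":[0,0,0]},{"dp":[0.178,-0.048,0],"delta_rot":[0,0,0]},{"dp":[0.1845,-0.0505,0],"delta_rot":[0,0,0]},{"dp":[0.1845,-0.0505,0],"delta_rot":[0,0,0]},{"dp":[0.1845,-0.0505,0],"delta_rot":[0,0,0]}]'
python3 - <<'E'
from h import *
t=grab("top");s=grab("scene");w=grab("wrist","pics/w5.png")
print([(b[0],b[1][2:],onplane(w,b[0],.0685)[0].round(4).tolist()) for b in blobs(w,'magenta',90,50,60)],np.round(status.get_obs()['tcp_pos'],4))
E
```

```text
clock: 28.9
tcp_pos: [0.5857, -0.1091, 0.1511]
orientation: [2.22, 2.219, 0.004]
contact_force: [-0.1, 0.4, -0.2]
grip_width: 0.0602
gripper_force: 0.0
clock: 30.02
tcp_pos: [0.5342, 0.0745, 0.1482]
orientation: [2.223, 2.219, -0.001]
contact_force: [0.2, 0.3, -0.2]
grip_width: 0.0599
gripper_force: 0.0
[([324.9, 208.5], [48, 26, 167], [0.5339, 0.0985, 0.0685]), ([323.6, 240.7], [32, 32, 797], [0.533, 0.0766, 0.0685])] [0.5343 0.0747 0.1483]
```

View pics/w5.png

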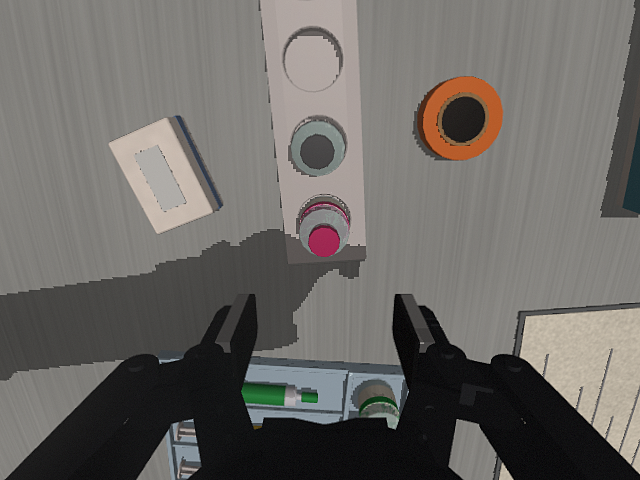

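The wrist view shows magenta at (324,241), grey undisturbed at (317,150), and the box and tape clear of the fingers.

```bash
python3 -m handwheel '[{"dp":[0,0,0.03],"delta_rot":[0,0,0]},{"dp":[0,0,0.06],"delta_rot":[0,0,0]},{"dp":[0,0,0.085],"delta_rot":[0,0,0]},{"dp":[0,0,0.105],"delta_rot":[0,0,0]},{"dp":[0,0,0.116],"delta_rot":[0,0,0]},{"dp":[0,0,0.12],"delta_rot":[0,0,0]},{"dp":[0,0,0.12],"delta_rot":[0,0,0]},{"dp":[0,0,0.12],"delta_rot":[0,0,0]}]'
python3 -m handwheel '[{"dp":[0,0,0],"delta_rot":[0,0,0]},{"dp":[0,0,0],"delta_rot":[0,0,0]},{"dp":[0,0,0],"delta_rot":[0,0,0]},{"dp":[0,0,0],"delta_rot":[0,0,0]},{"dp":[0,0,0],"delta_rot":[0,0,0]},{"dp":[0,0,0],"delta_rot":[0,0,0]}]' 0 30
python3 -m handwheel '[{"dp":[0,0,-0.005],"delta_rot":[0,0,0]},{"dp":[0,0,-0.02],"delta_rot":[0,0,0]},{"dp":[0,0,-0.04],"delta_rot":[0,0,0]},{"dp":[0,0,-0.065],"delta_rot":[0,0,0]},{"dp":[0,0,-0.09],"delta_rot":[0,0,0]},{"dp":[0,0,-0.11],"delta_rot":[0,0,0]},{"dp":[0,0,-0.12],"delta_rot":[0,0,0]},{"dp":[0,0,-0.12],"delta_rot":[0,0,0]}]'
```

```text
clock: 31.18
tcp_pos: [0.5346, 0.0758, 0.029]
orientation: [2.221, 2.221, 0.002]
contact_force: [0.7, 0.3, 0.2]
grip_width: 0.0597
gripper_force: 0.0
clock: 31.92
tcp_pos: [0.5344, 0.0759, 0.0289]
orientation: [2.221, 2.221, 0.001]
contact_force: [-1.5, -0.8, 5.8]
grip_width: 0.0352
gripper_force: 29.7
clock: 32.92
tcp_pos: [0.5344, 0.0758, 0.149]
orientation: [2.221, 2.221, 0.002]
contact_force: [-0.3, -0.8, 0.3]
grip_width: 0.0352
gripper_force: 30.0
```

```bash
python3 -m handwheel '[{"dp":[-0.015,0,0],"delta_rot":[0,0,0]},{"dp":[-0.045,0.005,0],"delta_rot":[0,0,0]},{"dp":[-0.08,0.01,0],"delta_rot":[0,0,0]},{"dp":[-0.12,0.017,0],"delta_rot":[0,0,0]},{"dp":[-0.16,0.023,0],"delta_rot":[0,0,0]},{"dp":[-0.20,0.03,0],"delta_rot":[0,0,0]},{"dp":[-0.24,0.036,0],"delta_rot":[0,0,0]},{"dp":[-0.275,0.04,0],"delta_rot":[0,0,0]},{"dp":[-0.293,0.042,0],"delta_rot":[0,0,0]},{"dp":[-0.299,0.042,0],"delta_rot":[0,0,0]},{"dp":[-0.299,0.042,0],"delta_rot":[0,0,0]}]'
python3 -m handwheel '[{"dp":[0,0,0],"delta_rot":[0,0,0]},{"dp":[0,0,0.02],"delta_rot":[0,0,0]},{"dp":[0,0,0.045],"delta_rot":[0,0,0]},{"dp":[0,0,0.07],"delta_rot":[0,0,0]},{"dp":[0,0,0.09],"delta_rot":[0,0,0]},{"dp":[0,0,0.1],"delta_rot":[0,0,0]},{"dp":[0,0,0.107],"delta_rot":[0,0,0]},{"dp":[0,0,0.11],"delta_rot":[0,0,0]},{"dp":[0,0,0.11],"delta_rot":[0,0,0]}]'
python3 -m handwheel '[{"dp":[0,0,0.003],"delta_rot":[0,0,0]},{"dp":[0,0,0.006],"delta_rot":[0,0,0]},{"dp":[0,0,0.009],"delta_rot":[0,0,0]},{"dp":[0,0,0.011],"delta_rot":[0,0,0]},{"dp":[0,0,0.013],"delta_rot":[0,0,0]},{"dp":[0,0,0.014],"delta_rot":[0,0,0]},{"dp":[0,0,0.015],"delta_rot":[0,0,0]},{"dp":[0,0,0.015],"delta_rot":[0,0,0]}]'
```

```text
clock: 34.3
tcp_pos: [0.5759, -0.2225, 0.1479]
orientation: [-2.22, -2.221, -0.0]
contact_force: [0.1, 1.2, -1.6]
grip_width: 0.0353
gripper_force: 30.0
clock: 35.42
tcp_pos: [0.5763, -0.2234, 0.0386]
orientation: [2.221, 2.221, 0.0]
contact_force: [-0.9, -0.2, -1.3]
grip_width: 0.0345
gripper_force: 30.0
clock: 36.42
tcp_pos: [0.576, -0.2233, 0.0239]
orientation: [-2.221, -2.221, -0.001]
contact_force: [-1.9, 1.0, 5.6]
grip_width: 0.0351
gripper_force: 30.6
```

Release, rise, back off to the middle, then check everything.

```bash
python3 -m handwheel '[{"dp":[0,0,0],"delta_rot":[0,0,0]},{"dp":[0,0,0],"delta_rot":[0,0,0]},{"dp":[0,0,0],"delta_rot":[0,0,0]},{"dp":[0,0,0],"delta_rot":[0,0,0]},{"dp":[0,0,-0.01],"delta_rot":[0,0,0]},{"dp":[0,0,-0.03],"delta_rot":[0,0,0]},{"dp":[0,0,-0.06],"delta_rot":[0,0,0]},{"dp":[0,0,-0.09],"delta_rot":[0,0,0]},{"dp":[0,0,-0.125],"delta_rot":[0,0,0]},{"dp":[0,0,-0.16],"delta_rot":[0,0,0]}]' 0.7
python3 -m handwheel '[{"dp":[0.04,0,0],"delta_rot":[0,0,0]},{"dp":[0.09,-0.01,0],"delta_rot":[0,0,0]},{"dp":[0.14,-0.02,0],"delta_rot":[0,0,0]},{"dp":[0.19,-0.03,0],"delta_rot":[0,0,0]},{"dp":[0.24,-0.04,0],"delta_rot":[0,0,0]},{"dp":[0.29,-0.05,0],"delta_rot":[0,0,0]},{"dp":[0.34,-0.05,0],"delta_rot":[0,0,0]},{"dp":[0.38,-0.05,0],"delta_rot":[0,0,0]},{"dp":[0.4,-0.05,0],"delta_rot":[0,0,0]},{"dp":[0.4,-0.05,0],"delta_rot":[0,0,0]},{"dp":[0.4,-0.05,0],"delta_rot":[0,0,0]}]'
python3 - <<'E'
from h import *
t=grab("top");s=grab("scene")
for c in HUE:
    a=[x for x in blobs(t,c,90,50,60) if 360<x[0][0]<500 and 170<x[0][1]<205 and x[1][4]>80]
    b=[x for x in blobs(s,c,90,50,60) if 150<x[0][0]<310 and 268<x[0][1]<300]
    b=sorted(b,key=lambda x:-x[1][4])[:1]
    o1,d1=ray(t,a[0][0]);o2,d2=ray(s,b[0][0]);print(c,b[0],*[np.round(v,4) for v in tri([(o1,d1[0]),(o2,d2[0])])])
    print([ (x[0],onplane(t,x[0],.0126)[0].round(4).tolist()) for x in blobs(t,c,90,50,20) if 360<x[0][0]<500 and 225<x[0][1]<300])
cv2.imwrite("pics/s6.png",np.hstack([cv2.resize(s["img"][225:335,150:310],(400,275)),cv2.resize(t["img"][165:275,345:505],(400,275))]))
E
```

```text
clock: 37.67
tcp_pos: [0.5761, -0.2235, 0.1861]
orientation: [2.221, 2.22, 0.001]
contact_force: [0.9, -0.6, 0.8]
grip_width: 0.0601
gripper_force: 0.0
clock: 39.05
tcp_pos: [0.5264, 0.1744, 0.1836]
orientation: [2.224, 2.218, -0.001]
contact_force: [-0.1, -0.3, -0.5]
grip_width: 0.0598
gripper_force: 0.0
magenta ([208.5, 283.3], [202, 277, 13, 13, 113]) [ 0.5762 -0.2227  0.0644] 0.0008
[([447.0, 234.9], [0.5098, -0.2275, 0.0126]), ([446.0, 259.9], [0.4638, -0.2215, 0.0126])]
blue ([173.5, 287.5], [168, 283, 12, 10, 101]) [ 0.5725 -0.2815  0.0631] 0.0008
[([474.4, 236.9], [0.5047, -0.2778, 0.0126]), ([476.0, 261.9], [0.4585, -0.276, 0.0126])]
yellow ([242.4, 280.3], [236, 275, 13, 12, 109]) [ 0.5811 -0.1651  0.0643] 0.0009
[([411.0, 232.1], [0.5169, -0.1618, 0.0126]), ([411.0, 256.5], [0.4719, -0.1586, 0.0126])]
green ([274.5, 276.9], [269, 271, 12, 12, 95]) [ 0.5848 -0.1093  0.0645] 0.0007
[([381.0, 231.3], [0.5199, -0.1071, 0.0126]), ([380.6, 256.8], [0.4729, -0.1037, 0.0126])]
```

View pics/s6.png

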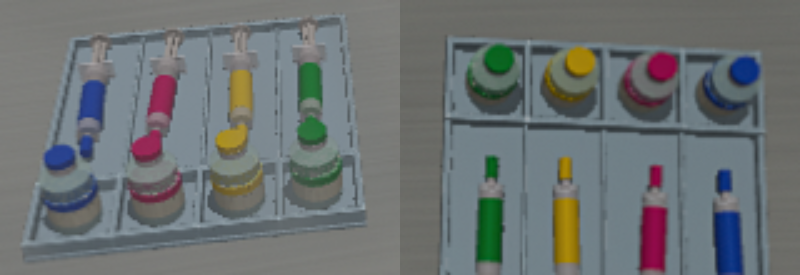

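All four vials stand upright, fully down (caps at about 64 mm) and centred ahead of their syringes, which have not moved. I'm handing the job in.

```bash
python3 -c "
from bench import r
print(r.hand_in())"
```

```text
the job is handed in; nothing more can be done
None
```

The job is handed in after about 39 s of robot time: the final pictures show green, yellow, magenta and blue upright in the compartments ahead of their own syringes, which did not move; grey was left in the rack, though my last look at it was before the final pick; no verdict came back.

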